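# Tap the die block home in the snap press

## Robot

A 7-joint arm with a two-finger parallel gripper is mounted at the origin on the work surface. World frame = base frame: x ahead of the robot, y to its left, z up, the work surface at z = 0. Lengths are in mm, angles in rad, forces in N, time in s.
With the tool pointing down it reaches from about 350 to 900 mm from the base axis. Payload 7.2 kg.
Tool frame: the origin (TCP) lies midway between the tips of the shut fingers; the grasp point (between the pads) lies 19 mm behind it; z points along the fingers, y is the direction in which the jaws open and shut (so a half turn about z gives the same grasp; the last joint's range is limited). The gripper opens to 88 mm and grips with 3 to 60 N. Pads are 20 mm wide; open, the fingers measure 115 mm over their backs; the gripper's body (75 mm by 178 mm) begins 61 mm behind the grasp point.
Start: joints at [1.23, 0.411, -0.013, 1.596, 0.006, 1.134, -0.082], TCP at [168.381, -601.894, 222.653] pointing down, gripper open.
Joint ranges: [-2.95, 2.95], [-0.29, 1.99], [-1.47, 1.44], [0.14, 2.54], [-1.03, 4.17], [0.13, 1.85], [-2.86, 2.86]. Speed limits (rad/s): [2.39, 2.39, 3.01, 3.01, 3.14, 3.14, 3.14].

## Interface

Orientations are given as a 3x3 rotation matrix whose columns are the frame's x, y, z axes.
In Python, from rig import get_state, optics, order gives the robot as it stands. The module is installed in compiled form; this text tells all that it offers.
- The arm moves only by the shell command python3 -m handwheel 'ROWS'. ROWS is a JSON object of lists of equal length, an entry for each row: "translation": the shift along the world's x, y, z in cm, a list of three; "rotation": the turn, a rotation vector about the world's x, y, z in degrees, a list of three; "gripper": the opening, from -1 (shut) to 1 (fully open), so that 0 is half open. In form: {"translation": [[dx, dy, dz], ...], "rotation": [[wx, wy, wz], ...], "gripper": [gripper, ...]}. A call has exactly 8 rows; each row shifts and turns the commanded pose from where the row before left it; what a row does not reach is not made up. A row lasts 1/10 s, in which the tool goes at most 50 mm and 8.59 degrees, less where a joint would pass 70% of its speed; a pose out of reach is approached as far as the arm can. A call is refused whole if a number of a shift passes 5 or a number of a turn 8.59, either way. A call with a gripper value outside its range is refused whole. The fingers move at their own pace and stop on an object; the grip force is fixed at half the most. Time passes only in rows, so rows that do not move let the fingers close, or fill a call up. It gives the time, the measured TCP pose, the force and the opening at its end, in the units of the state.
- get_state(): the state, without advancing time (a new reading comes with each control period).
- optics.get_image(name): name is "scene" or "top"; returns a dict with "color" (480x640x3 uint8, red, green, blue), "fx", "fy", "cx", "cy" (pixels), "extrinsics" (4x4, takes a point from world to camera coordinates). Camera axes: x right, y down, z forward; pixel columns grow to the right and rows downward; lengths in mm; the calibration is good to about 2 mm. A picture is of the moment at which its call begins. There is no depth.
- order.sign_off(): hands the job in, once; it reports no verdict.
The state is a dict: "time": time; "joint_positions": joint angles; "qvel": joint speeds; "effort": joint torques, N m; "tool_pos": TCP position; "orientation": TCP orientation; "wrist_force": force on the tool from outside, world axes, zero at the start; "torque": the same for the moment, N m; "width": finger opening in mm.
Only numpy, scipy, OpenCV 4.12 (cv2) and the standard library are available. Lean on these libraries where they do the work, as an engineer would, in place of code of your own. Each camera call takes 0.05 s, during which the arm holds its last target. There are 200 camera calls.

## Task

The die block in the slot of the bench press is still short of the stop under the press head. Take the maul from the tool shelf, lifting it straight up clear of the front rail before bringing it forward, and with its head tap the block in gently, a few millimetres at a time and drawing the maul off the block after every tap, until the block is fully home against the stop: no ramming, and no pushing with the gripper. Then stand the maul upright on the shelf again, leaving the other things where they are.

Things in the scene. Friction and masses are not known exactly. Their poses are not given: they have to be found in the camera images.
- press: Fixed grey C-frame bench press for snaps, 300 x 125 x 230 mm high (raised lever to 340). Origin on the table under the ram; x runs in from the open front, the way the block is tapped; z up. Steel T-slot along x at y = 0: floor z = 22, from x = -115 mm; its lips' tops at z = 37.5, y = 21 to 50 either side. Foot plate from x = -135. Column from x = 85; lever on the +y side behind x = 10.
- slot_home (a point): Point on the slot floor below the ram (press x = 0, y = 0, z = 22 mm), axes as the press's. The die block's origin is here when its tongue meets the stop, a fixed bar deep in the slot, out of sight.
- head_edge (a point): Middle of the lower front edge of the press head (press x = -55, z = 130 mm). The head, 66 mm wide, hangs over the slot behind this point; its upright front face rises 100 mm from here. It is 25 mm in front of the block's front face when that is home, so a long tool must lean in under it.
- die_block: Loose aluminium die block, 0.4 to 0.85 kg, kept down by the T-slot lips with 1 mm play; slides along the slot at 2 to 6 N and stays where left. Body 60 long, 38 wide, 8 to 54 mm above its underside (world z 30 to 76), on a tongue 52 wide, 8 thick. Round die 20 mm across on top. Origin on the underside below the die, axes as the press's. Starts 24 to 44 mm short of home.
- block_face (a point): Centre of the flat upright front face of the die block's body, the face to tap: 38 wide x 46 mm high, 30 mm in front of the block's origin, world z 53 mm at its centre. x points into the press.
- maul: Small maul standing on its head, 140 mm tall, 0.24 to 0.36 kg: white cylindrical polymer head 40 mm across, 55 mm high; dark round wooden handle 25 mm across above it, with a brass collar 29 mm at its foot (6 mm high) and a brass cap 28 mm on the top 10 mm. Origin at the centre of the flat foot (end of the head), z up along the handle.
- shelf: Fixed wooden tool shelf, one board 112 deep (x) x 310 long (y), its top 30 mm above the table. Origin on the table below the board's centre; front faces -x. Back strip at x = 48 mm, 75 high; end cheeks at y = +-155, 80 high. Maul, jar and burnisher stand near the board's middle line about 95 mm apart, in any order.
- rail_mid (a point): Middle of the top of the shelf's front retaining rail, a 6 mm steel rod along the whole front, at shelf x = -53 mm; its top is 60 mm above the table, 30 above the board.
- jar: Bystander on the shelf: amber glass jar with white cap, 54 mm across, 78 mm high, origin under its centre.
- burnisher: Bystander on the shelf: pale grooved wooden edge burnisher standing upright, 38 mm across, 95 mm high, origin under its centre.
- snap_tray: Bystander on the table: clear divided tray 85 x 120 x 24 mm, origin under its centre.

How it is judged (in metres and radians):
On the way, in this order (a step that is already met when the one before it is completed fails the run):
1. the maul is lifted straight up clear of the rail, still behind it (height (world z) of maul above 0.061 m and x of maul in the frame of shelf between -0.033 and 0.06 m and angle between maul's own z axis and vertical below 0.35 rad), for 0.1 s.
2. first taps: block moved 2 mm, still 14 mm short, maul off it (distance of die_block from where it was at the start of the episode above 0.002 m and x of die_block in the frame of press below -0.014 m and contact force between maul and die_block below 0.1 N and linear speed of die_block below 0.005 m/s), for 0.1 s.
3. further taps: block rests 3 to 13 mm short, maul off it (x of die_block in the frame of press between -0.013 and -0.003 m and contact force between maul and die_block below 0.1 N and linear speed of die_block below 0.005 m/s), for 0.1 s.
4. last taps: block home against the stop, maul off it (x of die_block in the frame of press above -0.0015 m and contact force between maul and die_block below 0.1 N), for 0.1 s.
At the end, for the whole second after the job is handed in: The die block is within 1.5 mm of its stop and at rest; the maul stands upright (within 0.08 rad) and at rest on its head on the shelf board, behind the rail and between the cheeks (x of die_block in the frame of press above -0.0015 m and linear speed of each of die_block, maul below 0.01 m/s and x of maul in the frame of shelf between -0.04 and 0.04 m and y of maul in the frame of shelf between -0.145 and 0.145 m and height (world z) of maul between 0.027 and 0.033 m and angle between maul's own z axis and vertical below 0.08 rad); the robot touches nothing.
It fails at once if the block is rammed: more than 45 N between maul and block, or faster than 0.2 m/s (contact force between maul and die_block above 45 N or linear speed of die_block above 0.2 m/s).
It fails at once if the block is pushed with the gripper or arm instead of the maul (contact force between any of the fingers, the arm and die_block above 1 N).
It fails at once if the maul is dropped or tipped over (angle between maul's own z axis and vertical above 1.2 rad).
It fails at once if a bystander is moved by more than 25 mm or tipped (distance of any of jar, burnisher, snap_tray from where it was at the start of the episode above 0.025 m or angle between any of jar, burnisher's own z axis and vertical above 0.35 rad).
It also fails if it takes over 67 s, if anything falls off the work surface, if the arm or the gripper's body presses on something with over 40 N, if the wrist force passes 120 N, or if a joint passes its speed limit or range.

## Working session

There is one attempt and no reset: what is moved stays moved. The work goes in short steps, Python scripts to look and compute and a shell command to move; the robot and the scene stay as the last step left them, time stands still between calls to the robot, and variables do not carry over. Pictures are saved under pics/ and viewed, about 8 in all and at most 12, crops included, and the job is handed in when it is done.

```bash
mkdir -p pics
cat > h.py <<'E'
import numpy as np, cv2
from rig import get_state, optics, order
def grab(n,f=None):
    d=optics.get_image(n)
    if f: cv2.imwrite('pics/'+f,cv2.cvtColor(d['color'],cv2.COLOR_RGB2BGR))
    return d
def ray(d,u,v):
    E=np.array(d['extrinsics']);R,t=E[:3,:3],E[:3,3]
    c=-R.T@t; r=R.T@np.array([(u-d['cx'])/d['fx'],(v-d['cy'])/d['fy'],1]); return c,r
def onz(d,u,v,z):
    c,r=ray(d,u,v); return c+r*(z-c[2])/r[2]
def proj(d,p):
    E=np.array(d['extrinsics']);q=E[:3,:3]@np.array(p)+E[:3,3]
    return np.array([d['fx']*q[0]/q[2]+d['cx'],d['fy']*q[1]/q[2]+d['cy']])
E
python3 - <<'E'
from h import *
np.set_printoptions(precision=1,suppress=True)
for n in('scene','top'):
    d=grab(n,n+'0.png'); print(n,d['fx'],ray(d,320,240))
s=get_state();print(s['time'],s['tool_pos'],s['orientation'],s['width'])
E
```

```text
scene 609.9238772303278 (array([1386.8,  -51. , 1044.6]), array([-0.6,  0.1, -0.8]))
top 508.68346914861644 (array([ 560.2,   65.9, 1078.5]), array([ 0.1,  0. , -1. ]))
0.1 [ 168.2 -601.5  221.9] [[ 1.   0.3 -0. ]
 [ 0.3 -1.   0. ]
 [-0.  -0.  -1. ]] 87.74797012307742
```

View pics/scene0.png

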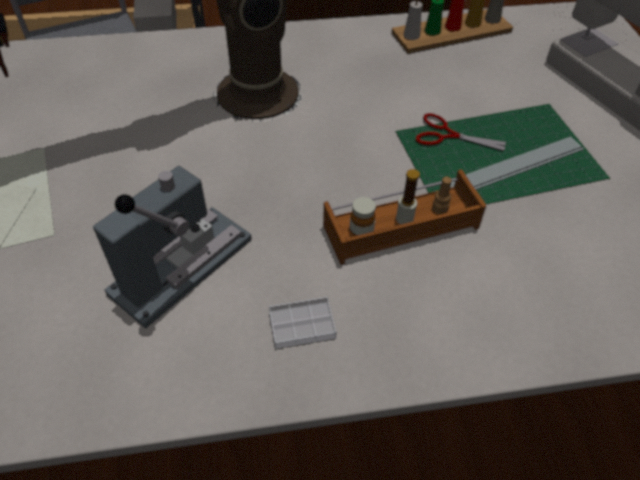

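View pics/top0.png

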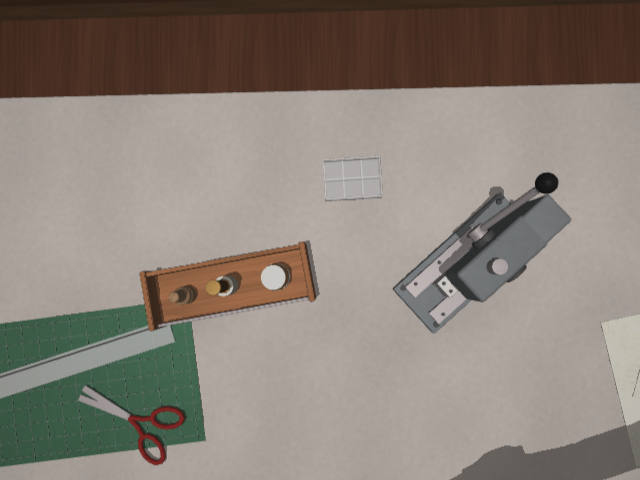

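The scene view shows the press at about (175,245), the maul at (408,195) mid-shelf, the jar at (362,215), the burnisher at (443,195) and the tray at (302,322). In the top view the maul cap is at (214,288), the jar at (273,277), the burnisher at (180,296), and the die block at about (447,288) in front of the press head. Next I'll zoom in.

Run:
```python
from h import *
np.set_printoptions(precision=1,suppress=True)
a=cv2.imread('pics/top0.png');b=cv2.imread('pics/scene0.png')
z=lambda i,x,y,w,h,s:cv2.resize(i[y:y+h,x:x+w],None,fx=s,fy=s,interpolation=cv2.INTER_CUBIC)
A=z(a,385,175,200,165,4); cv2.imwrite('pics/c1.png',A[:600])
B=np.vstack([z(a,130,230,200,105,4)[:400],]);
cv2.imwrite('pics/c2.png',np.vstack([z(a,135,235,200,100,4)[:400, :800][::1],])[:, :])
C=z(b,95,160,160,160,3.75);cv2.imwrite('pics/c3.png',C[:600])
d=grab('top');e=grab('scene')
for p in [(320,240),(320,140),(420,240)]: print(onz(d,*p,0))
# raw: maul cap
for u,v in[(214,288)]: print('cap',onz(d,u,v,170))
for u,v in[(412,176)]: print('cap s',onz(e,u,v,170))
print('jar',onz(d,273,277,108))
# press foot corners top z~? 
for u,v in[(394,290),(435,332)]: print('foot',onz(d,u,v,15))
# shelf corners: cheek tops z=80?
for u,v in[(141,272),(150,328),(305,243),(315,299)]: print('shelf',onz(d,u,v,80))
```

```text
[627.1  90.3   0. ]
[841.8  87.3   0. ]
[ 623.8 -121.     0. ]
cap [533.4 277.7 170. ]
cap s [539.4 282.7 170. ]
jar [551.  178.7 108. ]
foot [519.7 -62.3  15. ]
foot [ 432.2 -144.8   15. ]
shelf [564.2 444.1  80. ]
shelf [453.8 425.9  80. ]
shelf [616.7 118.1  80. ]
shelf [506.6  99.9  80. ]
```

View pics/c1.png

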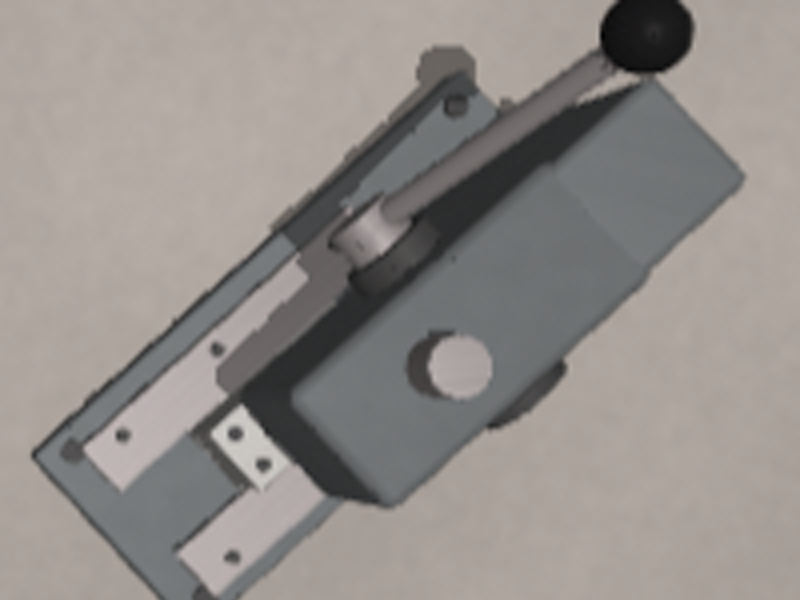

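View pics/c2.png

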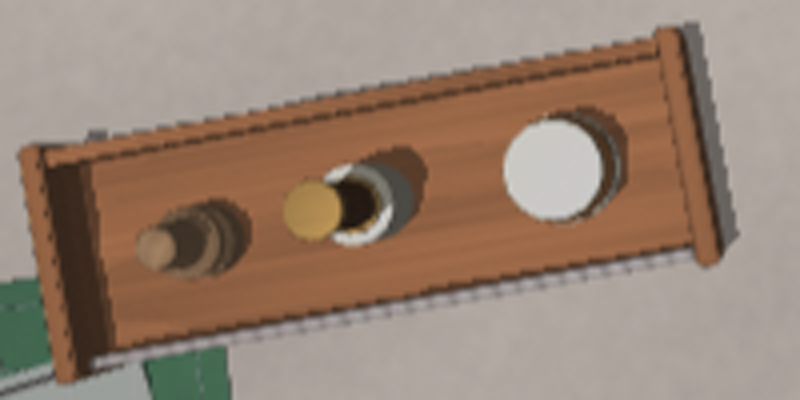

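Crop 1 shows the press with the slot lips' front corners at (82,447), (122,492), (178,548) and (214,597), and the block's top front edge from (210,435) to (262,490). Crop 2 shows the brass cap at (313,210) between the burnisher and the jar, with the rail along the bottom, facing the robot.

Run:
```python
from h import *
np.set_printoptions(precision=1,suppress=True)
d=grab('top');e=grab('scene')
T=lambda x,y,z:onz(d,385+(x+.5)/4-.5,175+(y+.5)/4-.5,z)
lp=[T(*p,37.5) for p in[(82,447),(122,492),(178,548),(214,597)]];print('lips',np.array(lp)); print('spacing',[np.linalg.norm(lp[i+1]-lp[i]) for i in range(3)])
f=[T(*p,230) for p in[(292,393),(390,503)]];print('headtop',np.array(f),np.linalg.norm(f[1]-f[0]))
g=[T(*p,230) for p in[(652,80),(745,178)]];print('back',np.array(g))
b=[T(*p,76) for p in[(210,435),(262,490)]];print('block',np.array(b),np.linalg.norm(b[1]-b[0]))
ax=(g[1]+g[0]-f[1]-f[0])[:2];yv=(lp[0]-lp[3])[:2];yf=(f[0]-f[1])[:2]
for n,v in(('x axis',ax),('y lips',yv),('y head',yf)): print(n,np.degrees(np.arctan2(v[1],v[0])))
# maul brass mask
def cap(im,x0,y0,x1,y1):
    h=cv2.cvtColor(im['color'],cv2.COLOR_RGB2HSV)[y0:y1,x0:x1]
    m=cv2.inRange(h,(15,110,100),(30,255,255)); n,l,s,c=cv2.connectedComponentsWithStats(m); k=1+np.argmax(s[1:,4]);return s[k]+[x0,y0,0,0,0],c[k]+[x0,y0]
for im,r,z in((d,(195,270,240,305),170),(e,(395,160,430,225),166)):
    s,c=cap(im,*r); print('cap',s,c,onz(im,*c,z))
# collar/head top ellipse in top: head circle outer left..right crop(325..395,165..245) at z85
for u,v in[(135+358/4,235+205/4)]: print('head',onz(d,u,v,85))
```

```text
lips [[ 527.6  -82.2   37.5]
 [ 504.6 -101.9   37.5]
 [ 476.  -129.5   37.5]
 [ 451.2 -147.    37.5]]
spacing [np.float64(30.308723727570488), np.float64(39.71875236611111), np.float64(30.398055594070446)]
headtop [[ 554.8 -141.7  230. ]
 [ 509.  -180.6  230. ]] 60.054114190169514
back [[ 682.2 -293.2  230. ]
 [ 640.8 -329.7  230. ]]
block [[ 533.9 -139.1   76. ]
 [ 506.8 -163.6   76. ]] 36.545572574100106
x axis -49.2178463070932
y lips 40.25279591348214
y head 40.31610335376899
cap [206 280  15  15 179] [212.7 287.2] [534.9 280.1 170. ]
cap [407 169  12   9  79] [412.6 173.3] [528.  287.5 166. ]
head [534.  276.8  85. ]
```

```bash
python3 -m handwheel '{"translation":[[0,0,5],[0,0,3],[0,0,0],[0,0,0],[0,0,0],[0,0,0],[0,0,0],[0,0,0]],"rotation":[[0,0,8],[0,0,8],[0,0,8],[0,0,8],[0,0,8],[0,0,8],[0,0,8],[0,0,0]],"gripper":[1,1,1,1,1,1,1,1]}'; python3 -c "
from rig import get_state as g;s=g();print(s['time'],s['joint_positions'],s['orientation'])"
```

```text
time: 1.1
tool_pos: [168.2, -601.9, 302.5]
orientation: [[0.313, 0.95, 0.0], [0.95, -0.313, 0.0], [0.0, 0.0, -1.0]]
wrist_force: [0.9, -0.8, 0.8]
width: 88.0
1.1 [ 1.35570271  0.36837726 -0.18727553  1.47481476  0.06935298  1.30507517
  0.8437841 ] [[ 3.13324300e-01  9.49646183e-01  9.92943945e-05]
 [ 9.49646155e-01 -3.13324315e-01  2.31575910e-04]
 [ 2.51026527e-04  2.17361801e-05 -9.99999968e-01]]
```

```bash
python3 -m handwheel '{"translation":[[1.8,4.3,0],[1.8,4.3,0],[1.8,4.3,0],[1.8,4.3,0],[1.8,4.3,0],[1.8,4.3,0],[1.8,4.3,0],[1.8,4.3,0]],"rotation":[[0,0,5],[0,0,5],[0,0,5],[0,0,5],[0,0,5],[0,0,5],[0,0,5],[0,0,3]],"gripper":[1,1,1,1,1,1,1,1]}';python3 -m handwheel '{"translation":[[1.8,4.3,0],[1.8,4.3,0],[1.8,4.3,0],[1.8,4.3,0],[1.8,4.3,0],[1.8,4.3,0],[1.8,4.3,0],[1.8,4.3,0]],"rotation":[[0,0,0],[0,0,0],[0,0,0],[0,0,0],[0,0,0],[0,0,0],[0,0,0],[0,0,0]],"gripper":[1,1,1,1,1,1,1,1]}'
```

```text
time: 1.9
tool_pos: [312.8, -256.1, 302.9]
orientation: [[-0.334, 0.942, 0.001], [0.942, 0.334, -0.001], [-0.001, 0.0, -1.0]]
wrist_force: [-0.0, -0.1, 0.2]
width: 87.8
time: 2.7
tool_pos: [456.9, 87.7, 303.0]
orientation: [[-0.33, 0.944, 0.001], [0.944, 0.33, -0.0], [-0.001, 0.001, -1.0]]
wrist_force: [0.6, -0.0, 0.5]
width: 87.9
```

```bash
python3 -m handwheel '{"translation":[[1.8,4.4,0],[1.8,4.4,0],[1.8,4.4,0],[1.8,4.4,0],[0.6,1.5,-2],[0,0,-4],[0,0,-3],[0,0,0]],"rotation":[[0,0,0],[0,0,0],[0,0,0],[0,0,0],[0,0,0],[0,0,0],[0,0,0],[0,0,0]],"gripper":[1,1,1,1,1,1,1,1]}';python3 -c "
from h import *
a=grab('top','t1.png')['color'];b=grab('scene','s1.png')['color']
z=lambda i,x,y:cv2.resize(i[y:y+100,x:x+130],(800,600),interpolation=cv2.INTER_CUBIC)
o=np.vstack([cv2.resize(i[y:y+100,x:x+266],(798,300)) for i,x,y in((a,90,220),(b,280,120))])
cv2.imwrite('pics/c4.png',o[:,:,::-1])"
```

```text
time: 3.5
tool_pos: [532.6, 275.5, 208.4]
orientation: [[-0.333, 0.943, -0.006], [0.943, 0.333, -0.004], [-0.001, -0.007, -1.0]]
wrist_force: [-0.3, 0.1, 0.1]
width: 87.8
```

View pics/c4.png

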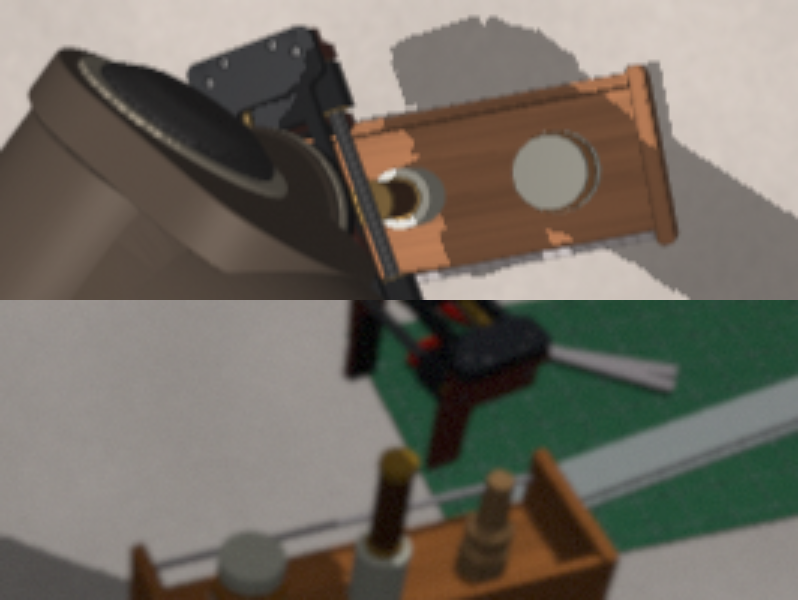

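The fingers straddle the maul: in the scene half they are at (360,340) and (445,440), with the cap at (400,460) below and between them. I'll descend with a small correction.

```bash
python3 -m handwheel '{"translation":[[0.2,0.35,-1.5],[0,0,-2.5],[0,0,-2.5],[0,0,-2.5],[0,0,-1.5],[0,0,-0.4],[0,0,0],[0,0,0]],"rotation":[[0,0,0],[0,0,0],[0,0,0],[0,0,0],[0,0,0],[0,0,0],[0,0,0],[0,0,0]],"gripper":[1,1,1,1,1,1,1,1]}'; python3 -m handwheel '{"translation":[[0,0,0],[0,0,0],[0,0,0],[0,0,0],[0,0,0],[0,0,0],[0,0,0],[0,0,0]],"rotation":[[0,0,0],[0,0,0],[0,0,0],[0,0,0],[0,0,0],[0,0,0],[0,0,0],[0,0,0]],"gripper":[0.5,0,-0.5,-1,-1,-1,-1,-1]}'
```

```text
time: 4.4
tool_pos: [537.1, 281.2, 104.9]
orientation: [[-0.336, 0.942, 0.002], [0.942, 0.336, 0.001], [0.0, 0.002, -1.0]]
wrist_force: [0.6, 0.2, 0.3]
width: 87.9
time: 5.2
tool_pos: [536.3, 280.6, 103.6]
orientation: [[-0.336, 0.942, -0.0], [0.942, 0.336, -0.0], [-0.0, -0.0, -1.0]]
wrist_force: [-1.1, 0.0, 1.0]
width: 27.1
```

```bash
python3 -m handwheel '{"translation":[[0,0,0],[0,0,0.5],[0,0,2],[0,0,2.5],[0,0,2.5],[0,0,2.5],[0,0,0],[0,0,0]],"rotation":[[0,0,0],[0,0,0],[0,0,0],[0,0,0],[0,0,0],[0,0,0],[0,0,0],[0,0,0]],"gripper":[-1,-1,-1,-1,-1,-1,-1,-1]}'
```

```text
time: 6.0
tool_pos: [536.4, 280.4, 203.4]
orientation: [[-0.336, 0.942, 0.0], [0.942, 0.336, -0.0], [-0.0, 0.0, -1.0]]
wrist_force: [-0.1, -0.4, -2.7]
width: 24.6
```

```bash
python3 -m handwheel '{"translation":[[-1,-4.4,0.5],[-1,-4.4,0.5],[-1,-4.4,0.5],[-1,-4.4,0.5],[-1,-4.4,0],[-1,-4.4,0],[-1,-4.4,0],[-1,-4.4,0]],"rotation":[[0,0,-8.5],[0,0,-8.5],[0,0,-8.5],[0,0,-8.5],[0,0,-8.5],[0,0,-8.5],[0,0,-8.5],[0,0,-8.5]],"gripper":[-1,-1,-1,-1,-1,-1,-1,-1]}'; python3 -m handwheel '{"translation":[[0,0,0],[0,0,0],[0,0,0],[0,0,0],[0,0,0],[0,0,0],[0,0,0],[0,0,0]],"rotation":[[0,0,0],[-3.2,-2.7,0],[-4.8,-4.05,0],[-4.8,-4.05,0],[-4.8,-4.05,0],[-4.8,-4.05,0],[-4.8,-4.05,0],[-4.8,-4.05,0]],"gripper":[-1,-1,-1,-1,-1,-1,-1,-1]}'; python3 -c "
from rig import get_state as g;s=g();print(s['joint_positions'])"
```

```text
time: 6.8
tool_pos: [454.7, -73.4, 222.3]
orientation: [[0.752, 0.659, -0.002], [0.659, -0.752, 0.0], [-0.001, -0.001, -1.0]]
wrist_force: [1.8, 0.2, -2.2]
width: 24.5
time: 7.6
tool_pos: [455.6, -71.0, 222.9]
orientation: [[0.751, 0.503, 0.428], [0.661, -0.555, -0.506], [-0.017, 0.663, -0.749]]
wrist_force: [-0.8, -0.7, -3.9]
width: 25.0
[ 0.30694885  0.06349063 -0.81144581  2.3264643   1.03383498  0.91980133
 -2.06559011]
```

```bash
python3 -m handwheel '{"translation":[[-0.15,-0.15,-1],[0,0,-2],[0,0,-2],[0,0,-2],[0,0,-2],[0,0,-1.5],[0,0,-1],[0,0,0]],"rotation":[[0,0,0],[0,0,0],[0,0,0],[0,0,0],[0,0,0],[0,0,0],[0,0,0],[0,0,0]],"gripper":[-1,-1,-1,-1,-1,-1,-1,-1]}'; python3 -c "
from h import *
print(get_state()['joint_positions'])
a=grab('top','t2.png');b=grab('scene','s2.png')
for p in((533.9,-139.1,76),(506.8,-163.6,76)): print(proj(b,p),proj(a,p))
o=np.hstack([cv2.resize(i['color'][y:y+150,x:x+100],(400,600)) for i,x,y in((a,380,220),(b,150,160))])
cv2.imwrite('pics/c5.png',o[:,:,::-1])"
```

```text
time: 8.4
tool_pos: [452.9, -72.6, 105.6]
orientation: [[0.751, 0.509, 0.421], [0.66, -0.557, -0.504], [-0.022, 0.656, -0.754]]
wrist_force: [-0.3, -1.1, -2.5]
width: 24.7
[ 0.17970835  0.37865246 -0.76799159  2.43886152  1.39568964  0.98716323
 -2.551331  ]
[208.97037269 226.08277778] [437.11959328 283.36251577]
[196.74499196 217.66390257] [450.10328021 297.11878039]
```

View pics/c5.png

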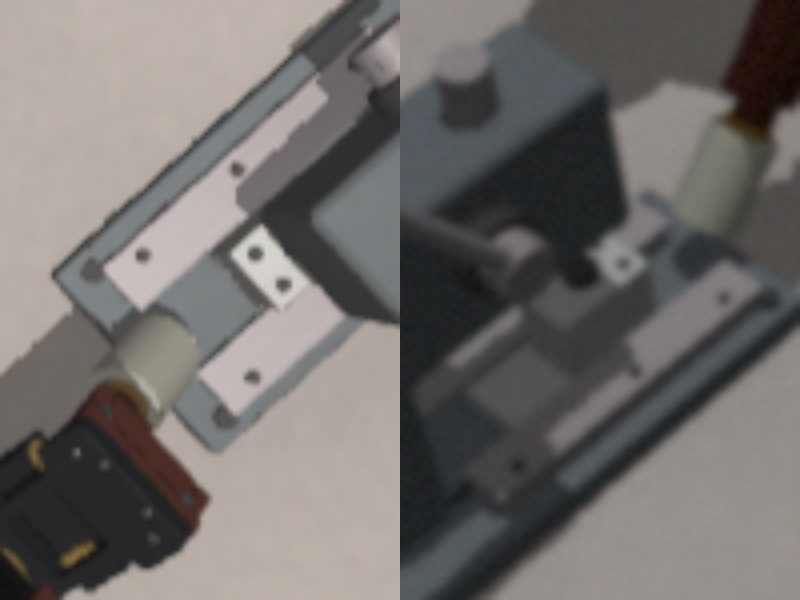

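The maul leans in along the slot. In the left half its head front is at (180,345) and the block's front edge runs from (232,257) to (282,308), with a gap of roughly 35–40 mm. I'll approach slowly.

```bash
python3 -m handwheel '{"translation":[[0.26,-0.3,0.2],[0.26,-0.3,0.1],[0.26,-0.3,0],[0.26,-0.3,0],[0.26,-0.3,0],[0.26,-0.3,0],[0.26,-0.3,0],[0,0,0]],"rotation":[[0,0,0],[0,0,0],[0,0,0],[0,0,0],[0,0,0],[0,0,0],[0,0,0],[0,0,0]],"gripper":[-1,-1,-1,-1,-1,-1,-1,-1]}';python3 -m handwheel '{"translation":[[0.13,-0.15,0],[0.13,-0.15,0],[0.13,-0.15,0],[0.13,-0.15,0],[0,0,0],[0,0,0],[0,0,0],[0,0,0]],"rotation":[[0,0,0],[0,0,0],[0,0,0],[0,0,0],[0,0,0],[0,0,0],[0,0,0],[0,0,0]],"gripper":[-1,-1,-1,-1,-1,-1,-1,-1]}'
```

```text
time: 9.3
tool_pos: [472.8, -94.7, 111.3]
orientation: [[0.753, 0.504, 0.424], [0.658, -0.557, -0.506], [-0.019, 0.66, -0.751]]
wrist_force: [0.2, -0.2, -2.3]
width: 24.7
time: 10.1
tool_pos: [477.9, -100.1, 111.3]
orientation: [[0.752, 0.504, 0.424], [0.659, -0.557, -0.506], [-0.019, 0.66, -0.751]]
wrist_force: [0.3, -0.4, -3.0]
width: 24.7
```

```bash
python3 -m handwheel '{"translation":[[0.13,-0.15,-0.3],[0.13,-0.15,-0.1],[0.13,-0.15,0],[0.13,-0.15,0],[0,0,0],[0,0,0],[0,0,0],[0,0,0]],"rotation":[[0,0,0],[0,0,0],[0,0,0],[0,0,0],[0,0,0],[0,0,0],[0,0,0],[0,0,0]],"gripper":[-1,-1,-1,-1,-1,-1,-1,-1]}'; python3 -c "
from h import *
a=grab('top','t3.png')
o=cv2.resize(a['color'][255:330,395:495],(800,600),interpolation=cv2.INTER_CUBIC)
cv2.imwrite('pics/c6.png',o[:,:,::-1])"
```

```text
time: 10.9
tool_pos: [482.9, -106.1, 107.2]
orientation: [[0.752, 0.504, 0.424], [0.659, -0.557, -0.506], [-0.019, 0.66, -0.751]]
wrist_force: [-1.7, 1.4, -5.9]
width: 25.2
```

View pics/c6.png

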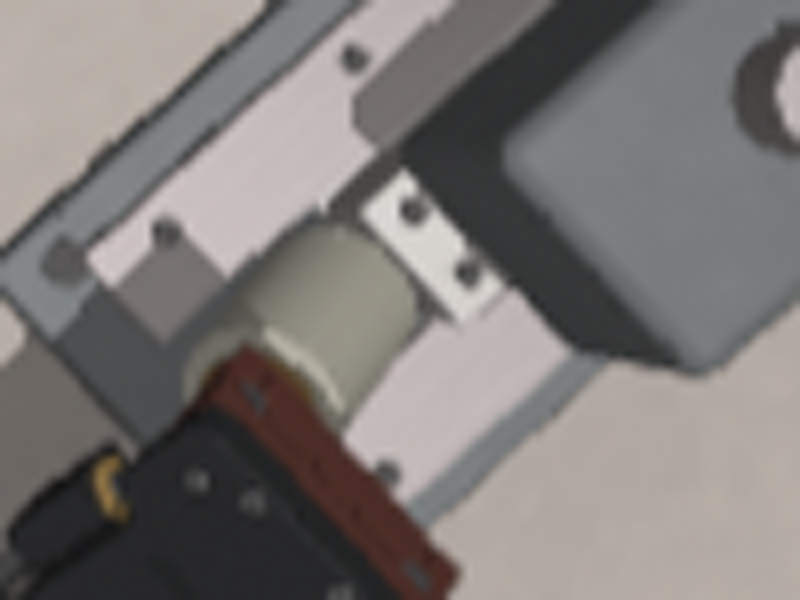

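Contact is made. The block's front edge, now (362,213)–(457,322) in the crop, has advanced by about 6 mm. I'll draw off and measure it with a profile along the slot.

```bash
cat > bx.py <<'E'
from h import *
def bx():
    a=grab('top'); g=cv2.cvtColor(a['color'],cv2.COLOR_RGB2GRAY).astype(np.float32)
    X=np.array([.649,-.760]);Y=np.array([.760,.649]); s=np.arange(425,485,.5); r=[]
    for y in(-13,-10,-7,7,10,13):
        P=np.array([proj(a,[*(X*q+Y*(298+y)),76]) for q in s],np.float32)
        v=cv2.remap(g,P[:,:1],P[:,1:],cv2.INTER_LINEAR).ravel()
        hi=v.max(); k=np.argmax(v>0.7*hi) if 0 else len(v)-1-np.argmax(((v[1:]>165)&(v[:-1]<=165))[::-1])-1
        r.append(s[k]+.5)
    print('front edge s',r,'block x',np.median(r)+30-521)
t=get_state();p=t['tool_pos'];print('t',t['time'],'TCP s',p[0]*.649-p[1]*.76,'y',p[0]*.76+p[1]*.649,'z',p[2],'fwd force',np.dot(t['wrist_force'][:2],[.649,-.76]))
bx()
E
python3 -m handwheel '{"translation":[[-0.2,0.23,0],[-0.4,0.45,0],[-0.4,0.45,0],[0,0,0],[0,0,0],[0,0,0],[0,0,0],[0,0,0]],"rotation":[[0,0,0],[0,0,0],[0,0,0],[0,0,0],[0,0,0],[0,0,0],[0,0,0],[0,0,0]],"gripper":[-1,-1,-1,-1,-1,-1,-1,-1]}'; python3 bx.py
```

```text
time: 11.75
tool_pos: [473.1, -95.0, 107.4]
orientation: [[0.752, 0.504, 0.424], [0.658, -0.557, -0.506], [-0.019, 0.66, -0.751]]
wrist_force: [-0.3, 0.0, -2.4]
width: 24.7
t 11.75 TCP s 379.2816807461101 y 297.9063923583196 z 107.38881393736713 fwd force -0.24101229425883736
front edge s [np.float64(460.5), np.float64(460.0), np.float64(460.0), np.float64(460.0), np.float64(460.0), np.float64(460.0)] block x -31.0
```

```bash
python3 -m handwheel '{"translation":[[0.4,-0.47,0],[0.4,-0.47,0],[0.26,-0.3,0],[0.26,-0.3,0],[0,0,0],[-0.39,0.456,0],[-0.39,0.456,0],[0,0,0]],"rotation":[[0,0,0],[0,0,0],[0,0,0],[0,0,0],[0,0,0],[0,0,0],[0,0,0],[0,0,0]],"gripper":[-1,-1,-1,-1,-1,-1,-1,-1]}'; python3 bx.py;  python3 -m handwheel '{"translation":[[0.39,-0.456,0],[0.26,-0.3,0],[0.26,-0.3,0],[0.2,-0.23,0],[0,0,0],[-0.39,0.456,0],[-0.39,0.456,0],[0,0,0]],"rotation":[[0,0,0],[0,0,0],[0,0,0],[0,0,0],[0,0,0],[0,0,0],[0,0,0],[0,0,0]],"gripper":[-1,-1,-1,-1,-1,-1,-1,-1]}'; python3 bx.py
```

```text
time: 12.6
tool_pos: [478.0, -100.6, 107.2]
orientation: [[0.752, 0.505, 0.424], [0.659, -0.557, -0.505], [-0.019, 0.66, -0.751]]
wrist_force: [-0.0, -0.4, -2.3]
width: 24.5
t 12.6 TCP s 386.6998308237069 y 298.02957303900143 z 107.23423549924304 fwd force 0.2885162677650691
front edge s [np.float64(465.0), np.float64(465.0), np.float64(465.0), np.float64(465.0), np.float64(465.0), np.float64(465.0)] block x -26.0
time: 13.45
tool_pos: [481.4, -104.4, 107.3]
orientation: [[0.752, 0.505, 0.424], [0.659, -0.557, -0.505], [-0.019, 0.66, -0.751]]
wrist_force: [0.4, 0.3, -2.2]
width: 24.8
t 13.45 TCP s 391.75595465126935 y 298.1154986824847 z 107.2572201490344 fwd force 0.05826839997661247
front edge s [np.float64(470.0), np.float64(470.0), np.float64(470.0), np.float64(470.0), np.float64(470.0), np.float64(470.0)] block x -21.0
```

```bash
python3 -m handwheel '{"translation":[[0.39,-0.456,0],[0.26,-0.3,0],[0.26,-0.3,0],[0.2,-0.23,0],[0,0,0],[-0.39,0.456,0],[-0.39,0.456,0],[0,0,0]],"rotation":[[0,0,0],[0,0,0],[0,0,0],[0,0,0],[0,0,0],[0,0,0],[0,0,0],[0,0,0]],"gripper":[-1,-1,-1,-1,-1,-1,-1,-1]}'; python3 bx.py;  python3 -m handwheel '{"translation":[[0.39,-0.456,0],[0.26,-0.3,0],[0.26,-0.3,0],[0.13,-0.15,0],[0,0,0],[-0.39,0.456,0],[-0.39,0.456,0],[0,0,0]],"rotation":[[0,0,0],[0,0,0],[0,0,0],[0,0,0],[0,0,0],[0,0,0],[0,0,0],[0,0,0]],"gripper":[-1,-1,-1,-1,-1,-1,-1,-1]}'; python3 bx.py
```

```text
time: 14.3
tool_pos: [484.7, -108.1, 107.3]
orientation: [[0.752, 0.505, 0.424], [0.659, -0.557, -0.505], [-0.019, 0.66, -0.751]]
wrist_force: [-0.0, -0.1, -2.3]
width: 25.0
t 14.3 TCP s 396.7668903866419 y 298.2365323465827 z 107.26857844523431 fwd force 0.06882876495231387
front edge s [np.float64(484.5), np.float64(427.0), np.float64(427.5), np.float64(426.0), np.float64(484.5), np.float64(484.5)] block x -35.0
time: 15.15
tool_pos: [487.4, -111.1, 107.3]
orientation: [[0.752, 0.505, 0.424], [0.659, -0.557, -0.505], [-0.019, 0.66, -0.751]]
wrist_force: [0.6, -0.2, -2.4]
width: 24.9
t 15.15 TCP s 400.7144188430425 y 298.3131754033086 z 107.25968804088012 fwd force 0.4943365757531703
front edge s [np.float64(484.5), np.float64(484.5), np.float64(431.0), np.float64(484.5), np.float64(484.5), np.float64(484.5)] block x -6.5
```

```bash
python3 -m handwheel '{"translation":[[0.39,-0.456,0],[0.26,-0.3,0],[0.26,-0.3,0],[0.13,-0.15,0],[0,0,0],[-0.39,0.456,0],[-0.39,0.456,0],[0,0,0]],"rotation":[[0,0,0],[0,0,0],[0,0,0],[0,0,0],[0,0,0],[0,0,0],[0,0,0],[0,0,0]],"gripper":[-1,-1,-1,-1,-1,-1,-1,-1]}'; python3 bx.py; python3 -c "
from h import *
a=grab('top','t4.png')['color'];b=grab('scene','s4.png')['color']
o=np.hstack([cv2.resize(i[y:y+75,x:x+50],(400,600),interpolation=cv2.INTER_CUBIC) for i,x,y in((a,420,240),(b,175,185))])
cv2.imwrite('pics/c7.png',np.clip(o[:,:,::-1]*1.5,0,255))"
```

```text
time: 16.0
tool_pos: [490.0, -114.0, 107.3]
orientation: [[0.752, 0.505, 0.424], [0.659, -0.557, -0.505], [-0.019, 0.66, -0.751]]
wrist_force: [-1.1, -0.3, -1.4]
width: 24.5
t 16.0 TCP s 404.6341533792122 y 298.43356275057295 z 107.28489687120837 fwd force -0.4916232024969565
front edge s [np.float64(484.5), np.float64(435.0), np.float64(435.0), np.float64(484.5), np.float64(484.5), np.float64(484.5)] block x -6.5[ WARN:0@2.303] global loadsave.cpp:1063 imwrite_ Unsupported depth image for selected encoder is fallbacked to CV_8U.
```

View pics/c7.png

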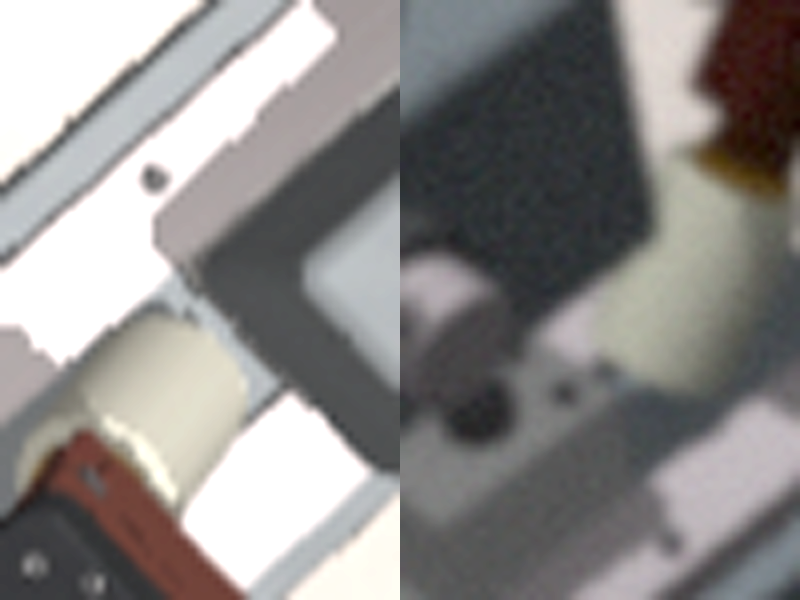

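The left half shows the block nearly hidden under the head. The right half shows the dark round die on the block's top at (480,410) of the crop, and the maul head off the block. I'll cross-check the block's x from the die.

```bash
python3 -c "
from h import *
b=grab('scene')
X=np.array([.649,-.760]);Y=np.array([.760,.649])
for n,u,v in(('die',480,410),('hole1',565,392),('hole2',607,366)):
  for z in(76,80):
    p=onz(b,175+(u-400+.5)/8-.5,185+(v+.5)/8-.5,z)[:2];print(n,z,p,'s',p@X,'y',p@Y)
# reference: lips front corners in scene
"
```

```text
die 76 [ 553.34566642 -189.52253891] s 503.15846707856633 y 297.54257871999
die 80 [ 556.78728479 -188.95053859] s 504.95735715799356 y 300.52943690053127
hole1 76 [ 550.33915046 -167.87850414] s 484.75777179164993 y 309.30460515952126
hole1 80 [ 553.79318416 -167.39588227] s 486.6326470426331 y 312.2428923712533
hole2 76 [ 543.02532129 -156.95800249] s 471.71151540769057 y 310.83350056389077
hole2 80 [ 546.50955725 -156.52047653] s 473.6402648201681 y 313.76547424356437
```

```bash
python3 -c "
from h import *
np.set_printoptions(precision=0,suppress=True,linewidth=200)
b=grab('scene');X=np.array([.649,-.760]);Y=np.array([.760,.649])
for n,u,v in(('hole s2',622,265),('die s2',578,262)):
    p=onz(b,150+(u-400+.5)/4-.5,160+(v+.5)/4-.5,76)[:2];print(n,'s',p@X,'y',p@Y)
a=grab('top')
for f in('t2.png','t3.png','t4.png'):
  g=cv2.imread('pics/'+f,0).astype(np.float32)
  for y in(-16,-10,10,16):
    s=np.arange(446,502,2)
    P=np.array([proj(a,[*(X*q+Y*(298+y)),76]) for q in s],np.float32)
    print(f,y,cv2.remap(g,P[:,:1],P[:,1:],1).ravel())
i=[cv2.resize(cv2.imread('pics/'+f)[195:255,160:220],(400,400),interpolation=2) for f in('s2.png','s4.png')]
cv2.imwrite('pics/c8.png',cv2.convertScaleAbs(np.hstack(i),alpha=1.7))
"
```

```text
hole s2 s 457.1032469786165 y 309.08696852467637
die s2 s 470.79994511523097 y 290.44582744547114
t2.png -16 [180. 183. 166. 155. 185. 204. 205. 206. 204. 205. 206. 203. 202. 192. 123.  72.  53.  53.  53.  53.  54.  54.  55.  71.  95. 109. 117. 123.]
t2.png -10 [104. 103.  85. 118. 186. 207. 186. 118.  82.  87. 140. 196. 207. 186. 114.  66.  53.  54.  54.  54.  55.  54.  52.  71.  95. 108. 117. 123.]
t2.png 10 [112.  82.  86. 128. 196. 208. 173. 105.  86.  94. 152. 201. 210. 196. 119.  65.  53.  54.  54.  54.  53.  51.  50.  49.  48.  50.  50.  53.]
t2.png 16 [106.  84.  84. 125. 193. 210. 209. 207. 202. 204. 209. 210. 210. 206. 159.  69.  52.  52.  51.  51.  50.  48.  47.  47.  47.  47.  47.  48.]
t3.png -16 [181. 185. 182. 182. 185. 166. 146. 177. 206. 207. 206. 201. 203. 196. 126.  73.  53.  53.  54.  54.  54.  54.  56.  72.  95. 109. 118. 124.]
t3.png -10 [131. 130. 127. 118.  96.  83. 103. 166. 209. 205. 146.  82.  84.  96.  96.  67.  54.  53.  54.  54.  54.  54.  52.  71.  96. 109. 118. 124.]
t3.png 10 [138. 138. 138. 139. 139. 128. 128. 185. 210. 205. 143.  88.  90. 111. 111.  66.  53.  54.  54.  54.  53.  52.  51.  50.  49.  50.  51.  53.]
t3.png 16 [125. 125. 127. 128. 112.  88. 110. 172. 211. 211. 209. 208. 206. 205. 159.  70.  53.  53.  51.  51.  50.  48.  48.  48.  48.  48.  48.  48.]
t4.png -16 [161. 170. 172. 178. 186. 185. 183. 185. 184. 184. 184. 181. 180. 173. 112.  69.  54.  54.  54.  55.  55.  55.  56.  73.  96. 110. 119. 125.]
t4.png -10 [139. 138. 136. 135. 135. 132. 130. 120. 116. 117. 113. 111. 110.  99.  77.  60.  53.  53.  54.  55.  55.  54.  52.  71.  96. 109. 119. 124.]
t4.png 10 [137. 137. 137. 138. 138. 139. 139. 140. 140. 140. 140. 139. 130. 117.  76.  59.  54.  54.  54.  54.  53.  52.  51.  50.  49.  51.  51.  53.]
t4.png 16 [121. 122. 123. 124. 125. 125. 126. 127. 128. 120. 104. 100. 124. 114.  70.  56.  53.  53.  51.  51.  50.  48.  48.  48.  48.  48.  48.  48.]
```

View pics/c8.png

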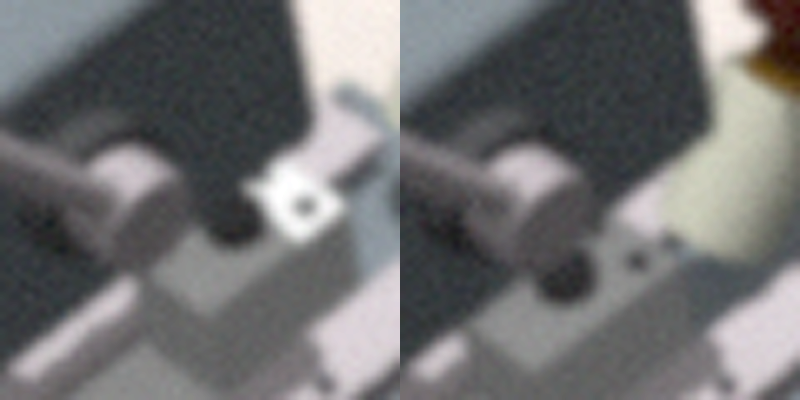

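Same-camera comparison: the hole in the block top went from (305,207) to (637,263) in this crop, an advance of about 28–29 mm. That agrees with the tool-based figure of x ≈ -8 to -10. I'll continue with 3 mm taps.

```bash
python3 -m handwheel '{"translation":[[0.39,-0.456,0],[0.26,-0.3,0],[0.2,-0.23,0],[0.13,-0.15,0],[0,0,0],[-0.39,0.456,0],[-0.39,0.456,0],[0,0,0]],"rotation":[[0,0,0],[0,0,0],[0,0,0],[0,0,0],[0,0,0],[0,0,0],[0,0,0],[0,0,0]],"gripper":[-1,-1,-1,-1,-1,-1,-1,-1]}'; python3 bx.py;python3 -m handwheel '{"translation":[[0,0,0],[0.39,-0.456,0],[0.26,-0.3,0],[0.2,-0.23,0],[0.13,-0.15,0],[0,0,0],[0,0,0],[0,0,0]],"rotation":[[0,0,0],[0,0,0],[0,0,0],[0,0,0],[0,0,0],[0,0,0],[0,0,0],[0,0,0]],"gripper":[-1,-1,-1,-1,-1,-1,-1,-1]}'; python3 bx.py|head -1
```

```text
time: 17.1
tool_pos: [492.0, -116.2, 107.3]
orientation: [[0.752, 0.505, 0.424], [0.659, -0.557, -0.505], [-0.019, 0.66, -0.751]]
wrist_force: [-0.5, 0.2, -1.8]
width: 24.5
t 17.1 TCP s 407.59726608990445 y 298.5112259638073 z 107.28142576905186 fwd force -0.46883153857147775
front edge s [np.float64(484.5), np.float64(484.5), np.float64(439.5), np.float64(484.5), np.float64(484.5), np.float64(484.5)] block x -6.5
time: 17.95
tool_pos: [501.8, -127.7, 107.2]
orientation: [[0.752, 0.505, 0.424], [0.659, -0.557, -0.505], [-0.019, 0.659, -0.752]]
wrist_force: [-5.5, 3.6, 1.6]
width: 24.8
t 17.95 TCP s 422.7589503328447 y 298.5079832849425 z 107.18482158780287 fwd force -6.249152286822455
```

```bash
python3 -m handwheel '{"translation":[[-0.39,0.456,0],[-0.39,0.456,0],[0,0,0],[0.39,-0.456,0],[0.26,-0.3,0],[0.2,-0.23,0],[0.06,-0.08,0],[0,0,0]],"rotation":[[0,0,0],[0,0,0],[0,0,0],[0,0,0],[0,0,0],[0,0,0],[0,0,0],[0,0,0]],"gripper":[-1,-1,-1,-1,-1,-1,-1,-1]}'; python3 bx.py|head -1;python3 -m handwheel '{"translation":[[0,0,0],[0.06,-0.08,0],[0,0,0],[0,0,0],[0,0,0],[0,0,0],[0,0,0],[0,0,0]],"rotation":[[0,0,0],[0,0,0],[0,0,0],[0,0,0],[0,0,0],[0,0,0],[0,0,0],[0,0,0]],"gripper":[-1,-1,-1,-1,-1,-1,-1,-1]}'; python3 bx.py|head -1
```

```text
time: 18.8
tool_pos: [503.3, -129.3, 107.2]
orientation: [[0.752, 0.505, 0.424], [0.659, -0.557, -0.505], [-0.018, 0.659, -0.752]]
wrist_force: [-4.7, 5.3, 2.3]
width: 24.5
t 18.8 TCP s 424.8733230410815 y 298.58926447318186 z 107.21712364200866 fwd force -7.128565523626155
time: 19.65
tool_pos: [503.6, -129.5, 107.1]
orientation: [[0.751, 0.505, 0.424], [0.66, -0.557, -0.504], [-0.018, 0.659, -0.752]]
wrist_force: [-8.7, 7.7, 4.3]
width: 24.4
t 19.65 TCP s 425.28718631184955 y 298.6695627083014 z 107.1467801958892 fwd force -11.509738805506514
```

Force climbed to 11.5 N, well above the sliding friction, while the tool stopped advancing, so the block is at the stop. I'll draw off and check.

```bash
python3 -m handwheel '{"translation":[[-0.39,0.456,0],[-0.39,0.456,0],[-0.65,0.76,0],[-1.3,1.52,0],[-1.3,1.52,0],[-1.3,1.52,0],[-0.65,0.76,0],[0,0,0]],"rotation":[[0,0,0],[0,0,0],[0,0,0],[0,0,0],[0,0,0],[0,0,0],[0,0,0],[0,0,0]],"gripper":[-1,-1,-1,-1,-1,-1,-1,-1]}'; python3 bx.py|head -1; python3 -c "
from h import *
grab('top','t5.png');grab('scene','s5.png')
i=[cv2.resize(cv2.imread('pics/'+f)[195:255,160:220],(400,400),interpolation=2) for f in('s4.png','s5.png')]
cv2.imwrite('pics/c9.png',cv2.convertScaleAbs(np.hstack(i),alpha=1.7))"
```

```text
time: 20.5
tool_pos: [444.1, -59.3, 107.4]
orientation: [[0.751, 0.506, 0.426], [0.661, -0.556, -0.504], [-0.018, 0.66, -0.751]]
wrist_force: [1.1, -0.5, -3.1]
width: 24.3
t 20.5 TCP s 333.25602730252206 y 298.9995062826597 z 107.37380914480963 fwd force 1.117078587265054
```

View pics/c9.png

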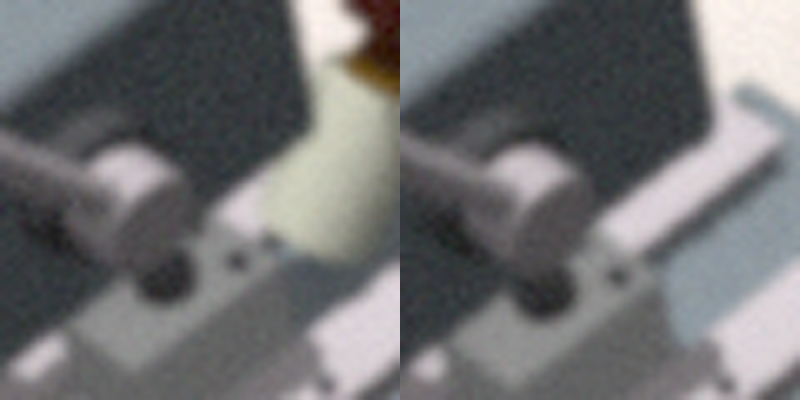

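The hole moved from (237,261) to (217,276) in the crop, about 8 mm, which puts the block at x ≈ 0. I'll make one more gentle confirming tap, slightly firmer, to be sure it is home.

```bash
python3 -m handwheel '{"translation":[[1.3,-1.52,0],[1.3,-1.52,0],[1.3,-1.52,0],[0.65,-0.76,0],[0.4,-0.47,0],[0.26,-0.3,0],[0.13,-0.15,0],[0,0,0]],"rotation":[[0,0,0],[0,0,0],[0,0,0],[0,0,0],[0,0,0],[0,0,0],[0,0,0],[0,0,0]],"gripper":[-1,-1,-1,-1,-1,-1,-1,-1]}'; python3 bx.py|head -1;python3 -m handwheel '{"translation":[[0.2,-0.23,0],[0.2,-0.23,0],[0.13,-0.15,0],[0.13,-0.15,0],[0.06,-0.08,0],[0.06,-0.08,0],[0,0,0],[0,0,0]],"rotation":[[0,0,0],[0,0,0],[0,0,0],[0,0,0],[0,0,0],[0,0,0],[0,0,0],[0,0,0]],"gripper":[-1,-1,-1,-1,-1,-1,-1,-1]}'; python3 bx.py|head -1
```

```text
time: 21.45
tool_pos: [497.5, -122.7, 107.3]
orientation: [[0.752, 0.504, 0.424], [0.659, -0.557, -0.505], [-0.019, 0.66, -0.751]]
wrist_force: [0.8, -0.5, -2.5]
width: 24.7
t 21.45 TCP s 416.11078661308096 y 298.5078117397013 z 107.29422929254389 fwd force 0.9319888916085418
time: 22.3
tool_pos: [504.2, -129.8, 106.6]
orientation: [[0.75, 0.507, 0.424], [0.661, -0.557, -0.502], [-0.018, 0.657, -0.753]]
wrist_force: [-12.5, 12.4, 6.7]
width: 24.5
t 22.3 TCP s 425.8377540009157 y 298.97358752543846 z 106.57944620749959 fwd force -17.50327882199424
```

17.5 N with no further advance, so the block is against the stop. Now I'll withdraw, lift and straighten up.

```bash
python3 -m handwheel '{"translation":[[-0.65,0.76,0],[-1.3,1.52,0],[-1.3,1.52,0],[-1.3,1.52,0],[-0.65,0.76,2],[0,0,3],[0,0,4],[0,0,2]],"rotation":[[0,0,0],[0,0,0],[0,0,0],[0,0,0],[0,0,0],[0,0,0],[0,0,0],[0,0,0]],"gripper":[-1,-1,-1,-1,-1,-1,-1,-1]}'; python3 -m handwheel '{"translation":[[0,0,0],[0,0,0],[0,0,0],[0,0,0],[0,0,0],[0,0,0],[0,0,0],[0,0,0]],"rotation":[[3.2,2.7,0],[4.8,4.05,0],[4.8,4.05,0],[4.8,4.05,0],[4.8,4.05,0],[4.8,4.05,0],[4.4,3.7,0],[0,0,0]],"gripper":[-1,-1,-1,-1,-1,-1,-1,-1]}'
```

```text
time: 23.15
tool_pos: [454.0, -70.6, 220.2]
orientation: [[0.752, 0.503, 0.427], [0.659, -0.556, -0.506], [-0.017, 0.662, -0.75]]
wrist_force: [2.1, 0.1, -2.7]
width: 24.5
time: 23.95
tool_pos: [453.6, -73.9, 216.7]
orientation: [[0.75, 0.661, -0.001], [0.661, -0.75, -0.005], [-0.004, 0.004, -1.0]]
wrist_force: [-0.3, -0.6, -2.7]
width: 24.7
```

```bash
python3 -m handwheel '{"translation":[[1,4.4,0],[1,4.4,0],[1,4.4,0],[1,4.4,0],[1,4.4,0],[1,4.4,0],[1,4.4,0],[1,4.4,0]],"rotation":[[0,0,8.5],[0,0,8.5],[0,0,8.5],[0,0,8.5],[0,0,8.5],[0,0,8.5],[0,0,8.5],[0,0,8.5]],"gripper":[-1,-1,-1,-1,-1,-1,-1,-1]}'; python3 -m handwheel '{"translation":[[0.25,0.1,-0.5],[0,0,-2],[0,0,-2],[0,0,-1.5],[0,0,0],[0,0,0],[0,0,0],[0,0,0]],"rotation":[[0,0,0],[0,0,0],[0,0,0],[0,0,0],[0,0,0],[0,0,0],[0,0,0],[0,0,0]],"gripper":[-1,-1,-1,-1,-1,-1,-1,-1]}';  python3 -c "
from h import *
a=grab('top','t6.png')['color'];b=grab('scene','s6.png')['color']
o=np.vstack([cv2.resize(i[y:y+75,x:x+200],(800,300)) for i,x,y in((a,135,240),(b,310,160))])
cv2.imwrite('pics/c10.png',o[:,:,::-1])"
```

```text
time: 24.75
tool_pos: [532.4, 282.6, 217.1]
orientation: [[-0.343, 0.939, 0.01], [0.939, 0.343, -0.003], [-0.006, 0.008, -1.0]]
wrist_force: [-0.5, -0.6, -2.7]
width: 24.9
time: 25.55
tool_pos: [536.0, 281.8, 158.1]
orientation: [[-0.336, 0.942, 0.009], [0.942, 0.336, -0.0], [-0.003, 0.008, -1.0]]
wrist_force: [-0.8, 0.3, -3.1]
width: 24.8
```

View pics/c10.png

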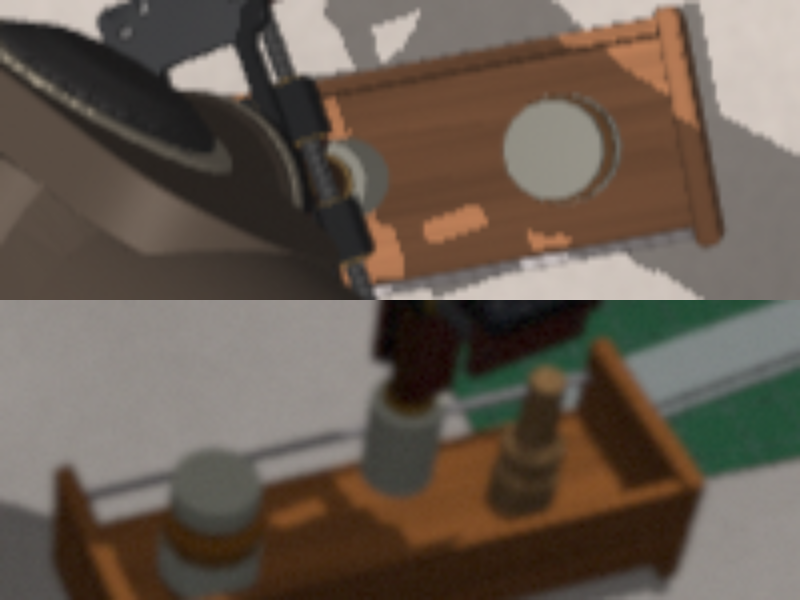

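```bash
python3 -c "
from h import *
b=grab('scene');f=lambda p:((proj(b,p)-[310,160]+.5)*4)+[0,300]
print(f((536,281.5,84)),f((536,281.5,139)))
for t in((2,0),(0,2)): # tilt ~2deg per 55mm
  print(t,f((536+t[0],281.5+t[1],84)))"
```

```text
[385.38023334 476.10662061] [398.31482939 404.24871324]
(2, 0) [386.2796389  478.81580707]
(0, 2) [388.99381664 475.72568422]
```

The maul hangs near-upright over its old place: head at (400,440) in the lower half, between the jar and the burnisher and behind the rail. I'll lower it gently.

```bash
python3 -m handwheel '{"translation":[[0,0,-1],[0,0,-1.5],[0,0,-1.2],[0,0,-0.8],[0,0,-0.3],[0,0,0],[0,0,0],[0,0,0]],"rotation":[[0,-0.5,0],[0,0,0],[0,0,0],[0,0,0],[0,0,0],[0,0,0],[0,0,0],[0,0,0]],"gripper":[-1,-1,-1,-1,-1,-1,-1,-1]}';python3 -m handwheel '{"translation":[[0,0,-0.2],[0,0,-0.2],[0,0,-0.1],[0,0,0],[0,0,0],[0,0,0],[0,0,0],[0,0,0]],"rotation":[[0,0,0],[0,0,0],[0,0,0],[0,0,0],[0,0,0],[0,0,0],[0,0,0],[0,0,0]],"gripper":[-1,-1,-1,-1,-1,-1,-1,-1]}'
```

```text
time: 26.5
tool_pos: [535.8, 281.7, 109.6]
orientation: [[-0.336, 0.942, 0.017], [0.942, 0.336, -0.001], [-0.006, 0.016, -1.0]]
wrist_force: [0.1, -0.1, -1.9]
width: 24.8
time: 27.3
tool_pos: [535.6, 281.5, 104.2]
orientation: [[-0.336, 0.942, 0.016], [0.942, 0.336, -0.001], [-0.006, 0.015, -1.0]]
wrist_force: [0.4, -0.4, -2.4]
width: 25.1
```

```bash
python3 -m handwheel '{"translation":[[0,0,-0.05],[0,0,-0.05],[0,0,-0.05],[0,0,0],[0,0,0],[0,0,0],[0,0,0],[0,0,0]],"rotation":[[0,0.9,0],[0,0,0],[0,0,0],[0,0,0],[0,0,0],[0,0,0],[0,0,0],[0,0,0]],"gripper":[-1,-1,-1,-1,-1,-1,-1,-1]}'
```

```text
time: 28.1
tool_pos: [535.7, 281.5, 103.5]
orientation: [[-0.336, 0.942, 0.001], [0.942, 0.336, -0.001], [-0.002, 0.0, -1.0]]
wrist_force: [-2.1, -2.2, 6.4]
width: 24.8
```

Touching down (+6.4 N) at the original height. Releasing slowly.

```bash
python3 -m handwheel '{"translation":[[0,0,0],[0,0,0],[0,0,0],[0,0,0],[0,0,0],[0,0,0],[0,0,0],[0,0,0]],"rotation":[[0,0,0],[0,0,0],[0,0,0],[0,0,0],[0,0,0],[0,0,0],[0,0,0],[0,0,0]],"gripper":[-0.35,-0.3,-0.2,0,0.3,0.6,1,1]}';python3 -m handwheel '{"translation":[[0,0,0],[0,0,2],[0,0,4],[0,0,4],[0,0,4],[0,0,3],[-3,-3,2],[-3,-3,0]],"rotation":[[0,0,0],[0,0,0],[0,0,0],[0,0,0],[0,0,0],[0,0,0],[0,0,0],[0,0,0]],"gripper":[1,1,1,1,1,1,1,1]}';python3 -m handwheel '{"translation":[[-1,-4,0],[-1,-4,0],[-1,-4,0],[-1,-4,0],[0,0,0],[0,0,0],[0,0,0],[0,0,0]],"rotation":[[0,0,0],[0,0,0],[0,0,0],[0,0,0],[0,0,0],[0,0,0],[0,0,0],[0,0,0]],"gripper":[1,1,1,1,1,1,1,1]}'; python3 -c "
from h import *
a=grab('top','t7.png')['color'];b=grab('scene','s7.png')['color']
o=np.vstack([cv2.resize(i[y:y+75,x:x+200],(800,300)) for i,x,y in((a,135,240),(b,310,160))])
cv2.imwrite('pics/c11.png',o[:,:,::-1])"
```

```text
time: 28.9
tool_pos: [535.6, 281.5, 102.6]
orientation: [[-0.336, 0.942, 0.0], [0.942, 0.336, -0.001], [-0.001, 0.0, -1.0]]
wrist_force: [-0.1, -0.2, 0.3]
width: 71.5
time: 29.7
tool_pos: [475.5, 222.9, 294.8]
orientation: [[-0.338, 0.941, 0.003], [0.941, 0.338, 0.002], [0.001, 0.004, -1.0]]
wrist_force: [-0.1, -0.6, 0.4]
width: 87.8
time: 30.5
tool_pos: [435.6, 63.2, 292.7]
orientation: [[-0.339, 0.941, 0.0], [0.941, 0.339, -0.0], [-0.0, 0.0, -1.0]]
wrist_force: [1.1, 0.1, -0.6]
width: 87.9
```

View pics/c11.png

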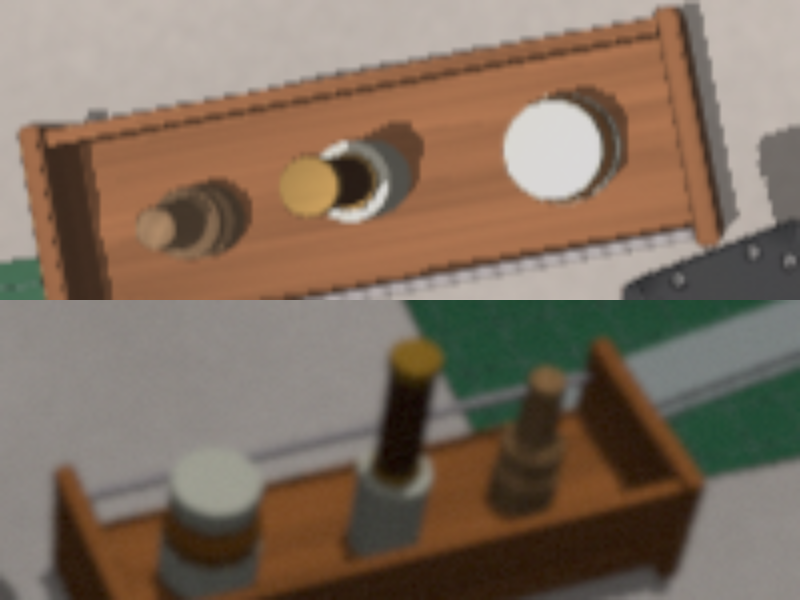

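The maul stands upright on the board, with its cap at (310,185) in the top half, practically its starting place. The jar at (553,150) and the burnisher at (157,228) are unmoved. Handing in.

```bash
python3 -c "
from rig import order;print(order.sign_off())"
```

```text
the job is handed in; nothing more can be done
None
```

I tapped the die block home with the maul and stood the maul back upright on the shelf. I handed in at about 30.6 s of the 67 s allowed; the sign-off gives no verdict.

- **Maul:** I lifted it straight up behind the rail and leaned it about 41° to get in under the press head. I tapped in steps of about 2 to 6 mm, drawing off after every tap.
- **Block home:** the tool stopped advancing at 11.5 N, and a last confirming tap reached 17.5 N. That is well above the 2–6 N it takes to slide the block. After the 11.5 N tap the camera showed the block had moved about 8 mm since its previous check, which puts it at about x = 0.
- **At the end:** the last pictures show the maul upright behind the rail at its starting place. The jar and burnisher look unmoved, and the gripper is clear of everything. I did not check the snap tray again; the arm never came near it.

**Checks that failed or disagreed:**
- The edge measurement from the top camera stopped working once the block was in the head's shadow. From there I relied on the tool position and the scene camera.
- The scene camera's positions along the slot were 5 to 9 mm off the top camera's, so I used it only for how far the block had moved. On that the two differed by about 1.5 mm.

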